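Flip the stock tags on the polish tray

TASK

Each bin of the polish tray has a hinged wooden tag in front of it. With the fingertips, push tags over so that only the bins holding a full, closed tin show the face with the round disc (the tag leaning towards its bin), while those holding an open, empty tin show the bare face (the tag leaning away from its bin). Do not pinch or lift anything, and leave the tins, brush, shoe horn and dauber where they are.

Things in the scene. Friction and masses are not known exactly. Their poses are not given: they have to be found in the camera images.
- flap_a (a joint): Hinge angle of wooden tag A (rad). 0 = upright; -0.5 (stop) = leaning away from its bin, bare face up; +0.5 (stop) = leaning towards its bin, disc face up. About 40 g, nearly free: it falls to whichever side of upright it is left on. At a stop its free edge is 29 mm out from the hinge line (level) and 53 mm above it.
- hinge_a (a point): Middle of tag A's hinge line, 44 mm above the bench. Fixed: x level, from the tag to its bin (away from the robot), y along the hinge, z up. Tag: pale wooden plate 46 mm wide, 5 thick, 60 from hinge line to free edge; a dark wooden disc, 36 mm across, 3 thick, on its -x face, the other face bare. Two 6 mm posts 33 mm either side reach 6 mm above the hinge.
- bin_a (a point): Middle of the floor (12 mm above the bench) of the bin that tag A stands for, 122 mm behind the hinge. Bin about 100 by 100 mm inside, walls up to 30 mm above the bench. The four bins and tags stand in a row at 105 mm spacing on one plywood tray.
- flap_b (a joint): Hinge angle of wooden tag B (rad). 0 = upright; -0.5 (stop) = leaning away from its bin, bare face up; +0.5 (stop) = leaning towards its bin, disc face up. About 40 g, nearly free: it falls to whichever side of upright it is left on. At a stop its free edge is 29 mm out from the hinge line (level) and 53 mm above it.
- hinge_b (a point): Middle of tag B's hinge line, 44 mm above the bench. Fixed: x level, from the tag to its bin (away from the robot), y along the hinge, z up. Tag: pale wooden plate 46 mm wide, 5 thick, 60 from hinge line to free edge; a dark wooden disc, 36 mm across, 3 thick, on its -x face, the other face bare. Two 6 mm posts 33 mm either side reach 6 mm above the hinge.
- bin_b (a point): Middle of the floor (12 mm above the bench) of the bin that tag B stands for, 122 mm behind the hinge. Bin about 100 by 100 mm inside, walls up to 30 mm above the bench. The four bins and tags stand in a row at 105 mm spacing on one plywood tray.
- flap_c (a joint): Hinge angle of wooden tag C (rad). 0 = upright; -0.5 (stop) = leaning away from its bin, bare face up; +0.5 (stop) = leaning towards its bin, disc face up. About 40 g, nearly free: it falls to whichever side of upright it is left on. At a stop its free edge is 29 mm out from the hinge line (level) and 53 mm above it.
- hinge_c (a point): Middle of tag C's hinge line, 44 mm above the bench. Fixed: x level, from the tag to its bin (away from the robot), y along the hinge, z up. Tag: pale wooden plate 46 mm wide, 5 thick, 60 from hinge line to free edge; a dark wooden disc, 36 mm across, 3 thick, on its -x face, the other face bare. Two 6 mm posts 33 mm either side reach 6 mm above the hinge.
- bin_c (a point): Middle of the floor (12 mm above the bench) of the bin that tag C stands for, 122 mm behind the hinge. Bin about 100 by 100 mm inside, walls up to 30 mm above the bench. The four bins and tags stand in a row at 105 mm spacing on one plywood tray.
- flap_d (a joint): Hinge angle of wooden tag D (rad). 0 = upright; -0.5 (stop) = leaning away from its bin, bare face up; +0.5 (stop) = leaning towards its bin, disc face up. About 40 g, nearly free: it falls to whichever side of upright it is left on. At a stop its free edge is 29 mm out from the hinge line (level) and 53 mm above it.
- hinge_d (a point): Middle of tag D's hinge line, 44 mm above the bench. Fixed: x level, from the tag to its bin (away from the robot), y along the hinge, z up. Tag: pale wooden plate 46 mm wide, 5 thick, 60 from hinge line to free edge; a dark wooden disc, 36 mm across, 3 thick, on its -x face, the other face bare. Two 6 mm posts 33 mm either side reach 6 mm above the hinge.
- bin_d (a point): Middle of the floor (12 mm above the bench) of the bin that tag D stands for, 122 mm behind the hinge. Bin about 100 by 100 mm inside, walls up to 30 mm above the bench. The four bins and tags stand in a row at 105 mm spacing on one plywood tray.
- full_1_mid (a point): Centre of a full, closed black polish tin, 70 mm across, 27 mm high, loose in one of the bins (its top 39 mm above the bench).
- empty_1_mid (a point): Centre of an open, empty polish tin with no lid, a shallow metal dish 66 mm across, 18 mm high, loose in one of the bins.
- full_2_mid (a point): Centre of a full, closed black polish tin, 70 mm across, 27 mm high, loose in one of the bins (its top 39 mm above the bench).
- empty_2_mid (a point): Centre of an open, empty polish tin with no lid, a shallow metal dish 66 mm across, 18 mm high, loose in one of the bins.
- brush_mid (a point): Centre of a wooden-handled horsehair brush, 170 x 56 x 52 mm high, loose on the bench; long along its y. Leave it.
- horn_mid (a point): Point inside a flat red plastic shoe horn, 180 x 40 x 6 mm, loose on the bench; long along its x, reaching from 80 mm behind to 100 mm ahead. Leave it.
- dauber_mid (a point): Centre of the round head (38 mm across, 26 mm high) of a steel dauber whose 12 mm handle reaches 130 mm along its -x; loose on the bench. Leave it.
There are look-alikes about, which are no part of the job. Leave any purple look-alike of the part that bears full_2_mid alone. What is shaped like the part that bears full_1_mid but turquoise is not meant.

How it is judged:
By the outcome, as a careful person would: the job done as asked, in the order asked, and still so for the second after the job is handed in, with the robot touching nothing.
It also fails if it takes over 45 s, if anything falls off the work surface, if the arm or the gripper's body presses on something with over 40 N, if the wrist force passes 120 N, or if a joint passes its speed limit or range.

ROBOT

A 6-joint arm with a two-finger parallel gripper is mounted at the origin on the work surface. World frame = base frame: x ahead of the robot, y to its left, z up, the work surface at z = 0. Lengths are in m, angles in degrees, forces in N, time in s.
With the tool pointing down it reaches from about 0.375 to 0.9 m from the base axis. Payload 3.1 kg.
Tool frame: the origin (TCP) lies at the very end of the fingers, on their centre line; the grasp point (between the pads) lies 19 mm behind it; z points along the fingers, y is the direction in which the jaws open and shut (so a half turn about z gives the same grasp; the last joint's range is limited). The gripper opens to 87 mm and grips with 3 to 60 N. Pads are 19 mm wide; open, the fingers measure 117 mm over their backs; the gripper's body (75 mm by 190 mm) begins 51 mm behind the grasp point.
Start: joints at [-74.857, 30.224, 82.088, -0, 67.689, -10.227], TCP at [0.268, -0.565, 0.223] pointing down, gripper open.
Joint ranges: [-176.69, 176.69], [-43.24, 126.21], [12.49, 139.97], [-82, 262], [0, 151.66], [-163.58, 163.58]. Speed limits (degrees/s): [159.86, 159.86, 180, 180, 180, 180].

INTERFACE

Orientations are given as a 3x3 rotation matrix whose columns are the frame's x, y, z axes.
In Python, from rig import read_state, capture, hand_in gives the robot as it stands. The module is installed in compiled form; this text tells all that it offers.
- The arm moves only by the tool send_rows, never from a script. Its argument "moves" is one flat list of numbers, 7 for each row, row after row: the turn, a rotation vector about the world's x, y, z in degrees, then the shift along the world's x, y, z in cm, then the gripper's target within -1 to 1 (fully open at 1, half-way at 0, shut at -1). In form: [rx, ry, rz, tx, ty, tz, hand, rx, ry, rz, tx, ty, tz, hand, ...]. A call has 1 to 20 rows; each row shifts and turns the commanded pose from where the row before left it; what a row does not reach is not made up. A row lasts 1/10 s, in which the tool goes at most 50 mm and 8.59 degrees, less where a joint would pass 70% of its speed; a pose out of reach is approached as far as the arm can. A call with a gripper value outside its range is refused whole. The fingers move at their own pace and stop on an object; the grip force is fixed at half the most. Time passes only in rows, so rows that do not move let the fingers close. It gives the time, the measured TCP pose, the force and the opening at its end, in the units of the state.
- read_state(): the state, without advancing time (a new reading comes with each control period).
- capture(name): name is "scene" or "top"; returns a dict with "pixels" (420x560x3 uint8, red, green, blue), "vertical_fov" (degrees; the focal length in pixels is half the picture's height over the tangent of half this angle, whatever the lens; pixels are square), "cx", "cy" (the principal point, pixels), "rvec" (rotation vector, rad) and "tvec" (3), from world to camera coordinates, as OpenCV has them. Camera axes: x right, y down, z forward; pixel columns grow to the right and rows downward; lengths in m; the calibration is good to about 2 mm. A picture is of the moment at which its call begins. There is no depth.
- hand_in(): hands the job in, once; it reports no verdict.
The state is a dict: "time_s": time; "joint_positions": joint angles; "qvel": joint speeds; "tau": joint torques, N m; "position": TCP position; "tcp_rot": TCP orientation; "force": force on the tool from outside, world axes, zero at the start; "moment": the same for the moment, N m; "opening": opening from 0.0 (shut) to 1.0 (fully open).
Only numpy, scipy, OpenCV 4.12 (cv2) and the standard library are available. Lean on these libraries where they do the work, as an engineer would, in place of code of your own. Each camera call takes 0.05 s, during which the arm holds its last target.

## Working session

There is one attempt and no reset: what is moved stays moved. The work goes in short steps, Python scripts to look and compute and a tool call to move; the robot and the scene stay as the last step left them, time stands still between calls to the robot, and variables do not carry over. Pictures are saved under pics/ and viewed, and the job is handed in when it is done.

Besides the shell and the picture viewer there is one more tool, called after "Emit:" by a JSON object that holds its "method" and its "body", one argument or row to a line. send_rows: Moves the arm, as the interface text tells. Its arguments: {"type":"object","properties":{"moves":{"type":"array","items":{"type":"number"}}},"required":["moves"]}

```bash
mkdir -p pics
python3 - <<'E'
from rig import *
import cv2,pickle
for n in("scene","top"):
    c=capture(n); pickle.dump(c,open(n+'.pkl','wb'))
    cv2.imwrite(f'pics/{n}0.png',cv2.resize(c['pixels'][:,:,::-1],(800,600),interpolation=cv2.INTER_CUBIC))
    print(n,c['vertical_fov'],c['cx'],c['cy'],c['rvec'],c['tvec'])
s=read_state();print(s['time_s'],s['position'],s['tcp_rot'],s['opening'])
E
```

```text
scene 56.480828070215104 276.72817184778927 208.45938894296512 [ 0.90469817  2.50601164 -1.05824652] [ 0.49308322 -0.27928966  1.3921121 ]
top 47.96648642911173 268.75431086085683 203.77124708383633 [ 2.16206445 -2.1622821   0.14172212] [0.03272229 0.71285088 1.15015966]
0.1 [ 0.26766512 -0.56406667  0.2216915 ] [[ 9.03525365e-01  4.28534289e-01 -5.27771382e-04]
 [ 4.28534503e-01 -9.03523558e-01  1.83312080e-03]
 [ 3.08701239e-04 -1.88243938e-03 -9.99998181e-01]] 1.0005213320978716
```

View pics/scene0.png

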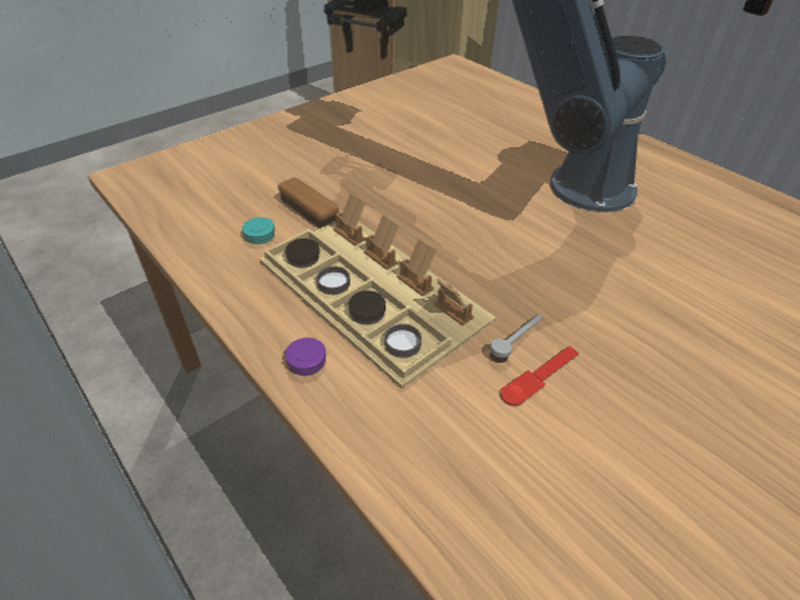

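View pics/top0.png

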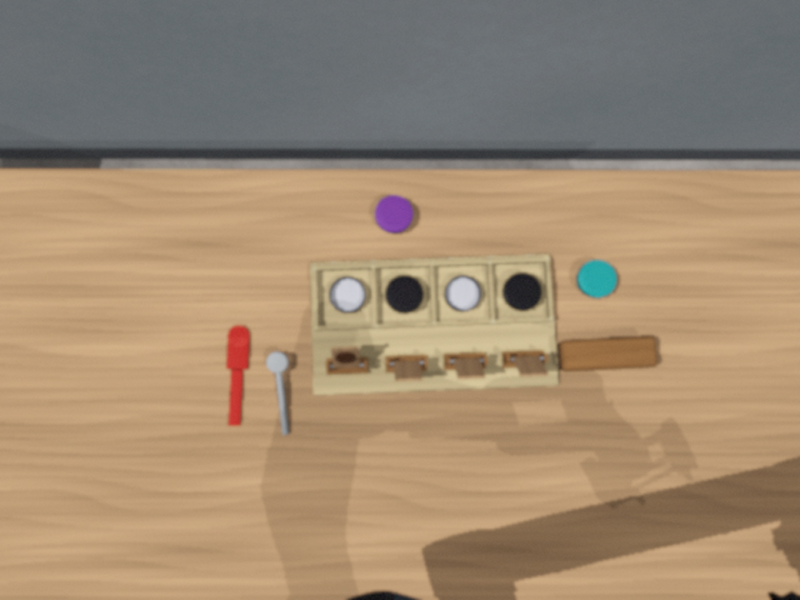

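Run:
```python
import cv2,pickle
c=pickle.load(open('top.pkl','rb'))['pixels'][:,:,::-1]
cv2.imwrite('pics/topc.png',cv2.resize(c[172:282,210:400],None,fx=4.2,fy=4.2,interpolation=cv2.INTER_CUBIC))
c=pickle.load(open('scene.pkl','rb'))['pixels'][:,:,::-1]
cv2.imwrite('pics/scenec.png',cv2.resize(c[125:275,175:350],None,fx=4,fy=4,interpolation=cv2.INTER_CUBIC))
```

```text
(no output)
```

View pics/topc.png

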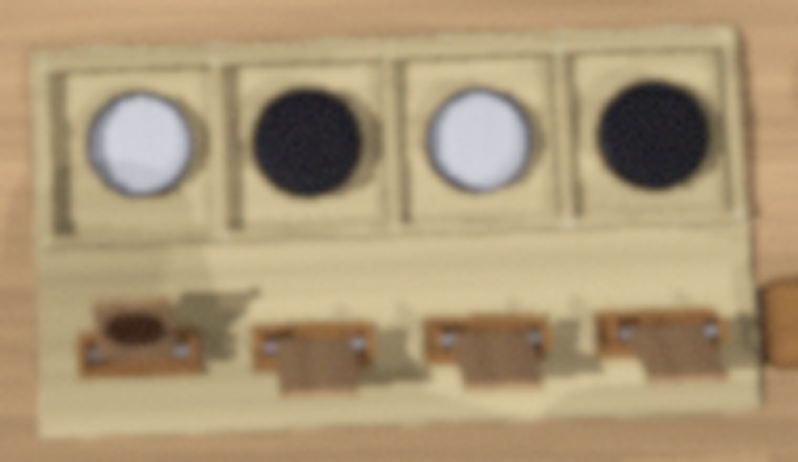

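View pics/scenec.png

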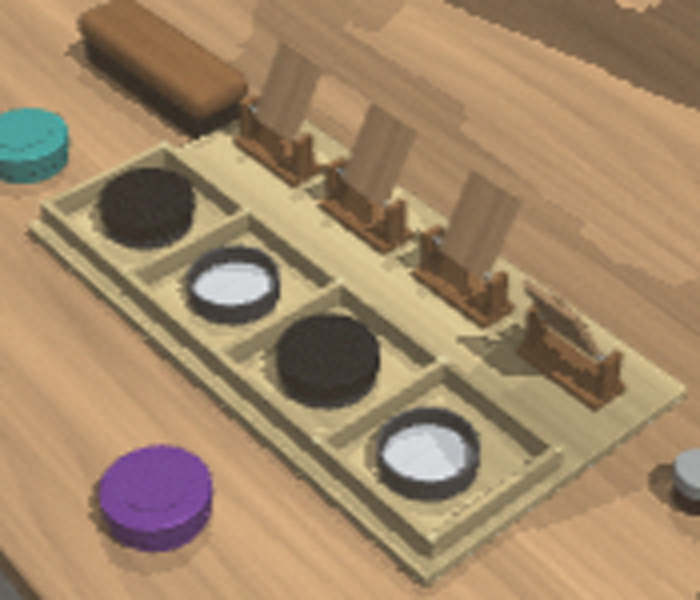

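```bash
cat > h.py <<'E'
import cv2,pickle,numpy as np
def K(c):
    f=210/np.tan(np.radians(c['vertical_fov']/2)); return np.array([[f,0,c['cx']],[0,f,c['cy']],[0,0,1]])
def back(c,uv,z):
    R=cv2.Rodrigues(np.array(c['rvec']))[0];t=np.array(c['tvec'])
    o=-R.T@t; d=R.T@np.linalg.solve(K(c),[uv[0],uv[1],1]); return o+d*(z-o[2])/d[2]
def proj(c,P): return cv2.projectPoints(np.array(P,float).reshape(-1,3),np.array(c['rvec']),np.array(c['tvec']),K(c),None)[0][:,0]
E
python3 - <<'E'
from h import *
c=pickle.load(open('top.pkl','rb')); s=pickle.load(open('scene.pkl','rb'))
cr=lambda u,v:(210+(u+.5)/4.2-.5,172+(v+.5)/4.2-.5)
P=[(95,354),(181,350),(270,346),(357,344),(447,340),(533,338),(624,334),(711,330)]
W=np.array([back(c,cr(*p),.047) for p in P]); print(W.round(4))
M=(W[::2]+W[1::2])/2; print(M.round(4), np.linalg.norm(np.diff(M,axis=0),axis=1))
d=M[3]-M[0]; print('yaw',np.degrees(np.arctan2(d[0],-d[1])))
T=[back(c,cr(u,v),z) for u,v,z in [(140,143,.03),(307,142,.039),(480,139,.03),(654,134,.039)]]
print(np.array(T).round(4))
print('brush',back(c,(560*.7,345*.7),.05),back(c,(560*.7,368*.7),.05))
print('dauber',back(c,(277*.7,362*.7),.026),back(c,(285*.7,432*.7),.01))
print([ (p-[175,125])*4 for p in proj(s,W)])
E
```

```text
[[ 0.5818  0.1235  0.047 ]
 [ 0.5841  0.0727  0.047 ]
 [ 0.5865  0.0199  0.047 ]
 [ 0.5876 -0.0317  0.047 ]
 [ 0.59   -0.0851  0.047 ]
 [ 0.5911 -0.1362  0.047 ]
 [ 0.5935 -0.1904  0.047 ]
 [ 0.5958 -0.2422  0.047 ]]
[[ 0.583   0.0981  0.047 ]
 [ 0.587  -0.0059  0.047 ]
 [ 0.5905 -0.1107  0.047 ]
 [ 0.5946 -0.2163  0.047 ]] [0.10404338 0.10485263 0.10572118]
yaw 2.1229649312523255
[[ 0.7096  0.0985  0.03  ]
 [ 0.7092 -0.0028  0.039 ]
 [ 0.7121 -0.1086  0.03  ]
 [ 0.7142 -0.213   0.039 ]]
brush [ 0.61730605 -0.27487971  0.05      ] [ 0.57737681 -0.27357887  0.05      ]
dauber [0.58841865 0.22197885 0.026     ] [0.46527845 0.20789124 0.01      ]
[array([600.69941612, 349.1304874 ]), array([544.34140585, 309.4682479 ]), array([488.99531978, 270.40513828]), array([438.7460117 , 233.42798773]), array([388.07604956, 197.66729727]), array([343.06530341, 164.52738833]), array([296.46478572, 131.63822739]), array([253.79999328, 101.65327528])]
```

Emit:
{"method": "send_rows", "body": {
  "moves": [0,0,-1.9,2.1,2.9,0,-1,0,0,-1.9,2.1,2.9,0,-1,0,0,-1.9,2.1,2.9,0,-1,0,0,-1.9,2.1,2.9,0,-1,0,0,-1.9,2.1,2.9,0,-1,0,0,-1.9,2.1,2.9,0,-1,0,0,-2,2.1,2.9,0,-1,0,0,-2,2.1,2.9,0,-1,0,0,-2,2.1,2.9,0,-1,0,0,-2,2.1,2.9,0,-1,0,0,-2,2.1,2.9,0,-1,0,0,-2,2.1,2.6,0,-1,0,0,0,0,0,0,-1]
}}

```text
time_s: 1.4
position: [0.5215, -0.2163, 0.2222]
tcp_rot: [[0.999, 0.039, 0.0], [0.039, -0.999, 0.002], [0.0, -0.001, -1.0]]
force: [-0.2, 0.1, 0.6]
opening: 0.019
```

Emit:
{"method": "send_rows", "body": {
  "moves": [0,0,0,-0.2,-0.2,-4,-1,0,0,0,0,0,-5,-1,0,0,0,0,0,-4,-1,0,0,0,0,0,-1,-1,0,0,0,0,0,0,-1]
}}

```text
time_s: 1.9
position: [0.5165, -0.2216, 0.0811]
tcp_rot: [[0.999, 0.034, -0.004], [0.034, -0.999, 0.002], [-0.003, -0.002, -1.0]]
force: [0.9, -0.0, 1.0]
opening: 0.003
```

Run:
```python
from rig import *
import cv2
c=capture('scene')['pixels'][:,:,::-1]
cv2.imwrite('pics/s1.png',cv2.resize(c[75:275,175:400],None,fx=3,fy=3,interpolation=cv2.INTER_CUBIC))
```

```text
(no output)
```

View pics/s1.png

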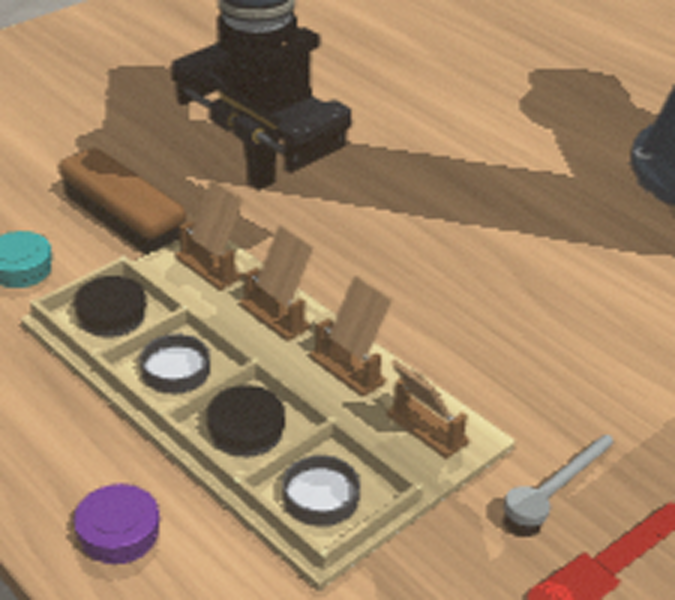

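Emit:
{"method": "send_rows", "body": {
  "moves": [0,0,0,2,0.1,0,-1,0,0,0,1.5,0.1,0,-1,0,0,0,1.5,0.1,0,-1,0,0,0,1.5,0.1,0,-1,0,0,0,1.4,0,0,-1,0,0,0,0,0,0,-1]
}}

```text
time_s: 2.55
position: [0.6004, -0.2192, 0.0859]
tcp_rot: [[0.999, 0.035, 0.007], [0.035, -0.999, -0.004], [0.007, 0.004, -1.0]]
force: [0.2, -0.4, -0.1]
opening: 0.007
```

```bash
cat > snap.py <<'E'
from rig import *
import cv2,sys
n=sys.argv[1]
c=capture('scene')['pixels'][:,:,::-1]
cv2.imwrite(f'pics/{n}.png',cv2.resize(c[75:275,175:400],None,fx=3,fy=3,interpolation=cv2.INTER_CUBIC))
if len(sys.argv)>2:
    c=capture('top')['pixels'][:,:,::-1]
    cv2.imwrite(f'pics/{n}t.png',cv2.resize(c[172:282,210:400],None,fx=4.2,fy=4.2,interpolation=cv2.INTER_CUBIC))
E
python3 snap.py s2
```

```text
(no output)
```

View pics/s2.png

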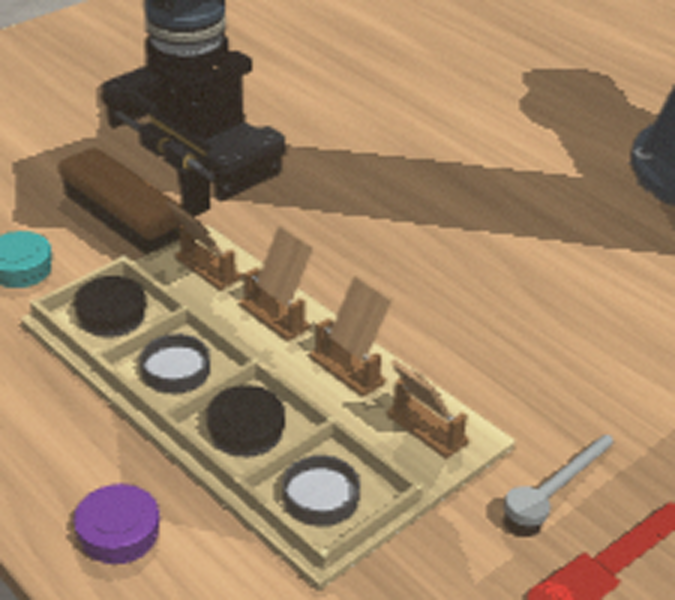

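Emit:
{"method": "send_rows", "body": {
  "moves": [0,0,0,-2,0,0,-1,0,0,0,-3.5,0,0,-1,0,0,0,-3.5,0,0,-1,0,0,0,0,3,0,-1,0,0,0,0,4,0,-1,0,0,0,0,4,0,-1,0,0,0,0,4,0,-1,0,0,0,0,4,0,-1,0,0,0,0,2,0,-1,0,0,0,0,0,0,-1,0,0,0,0,0,0,-1]
}}

```text
time_s: 3.7
position: [0.507, -0.008, 0.0835]
tcp_rot: [[0.999, 0.035, 0.002], [0.035, -0.999, -0.001], [0.002, 0.001, -1.0]]
force: [-0.1, 0.1, 0.8]
opening: 0.008
```

```bash
python3 snap.py s3
```

```text
(no output)
```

View pics/s3.png

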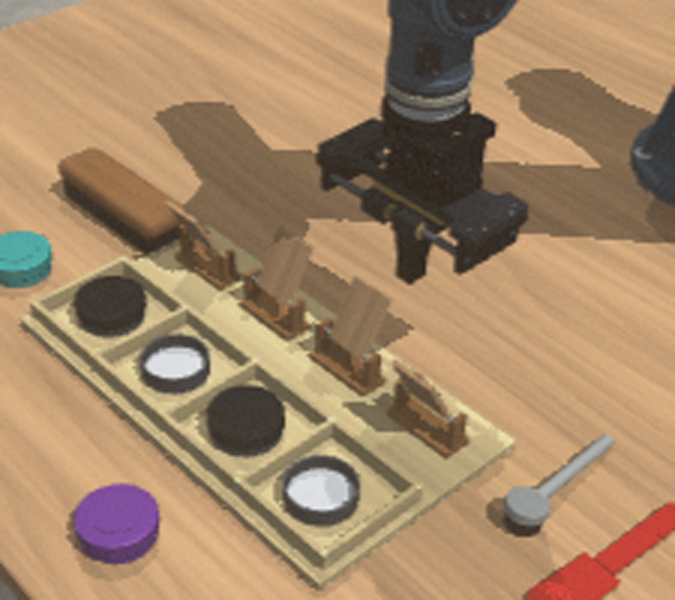

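Tag 4 (crop pixel 205,245) leans to its bin, and the fingers are in front of tag 2. Next I push tag 2 over, then back off.

Emit:
{"method": "send_rows", "body": {
  "moves": [0,0,0,2.2,0.1,0,-1,0,0,0,1.5,0.1,0,-1,0,0,0,1.5,0.1,0,-1,0,0,0,1.5,0,0,-1,0,0,0,1.3,0,0,-1,0,0,0,0,0,0,-1,0,0,0,-2,0,0,-1,0,0,0,-4,0,0,-1,0,0,0,-3,0,0,-1,0,0,0,0,0,5,-1,0,0,0,0,0,5,-1,0,0,0,0,0,0,-1]
}}

```text
time_s: 4.95
position: [0.5002, -0.0066, 0.1883]
tcp_rot: [[0.999, 0.033, 0.013], [0.033, -0.999, -0.003], [0.013, 0.004, -1.0]]
force: [0.8, 0.5, -0.4]
opening: 0.005
```

```bash
python3 snap.py s4
```

```text
(no output)
```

View pics/s4.png

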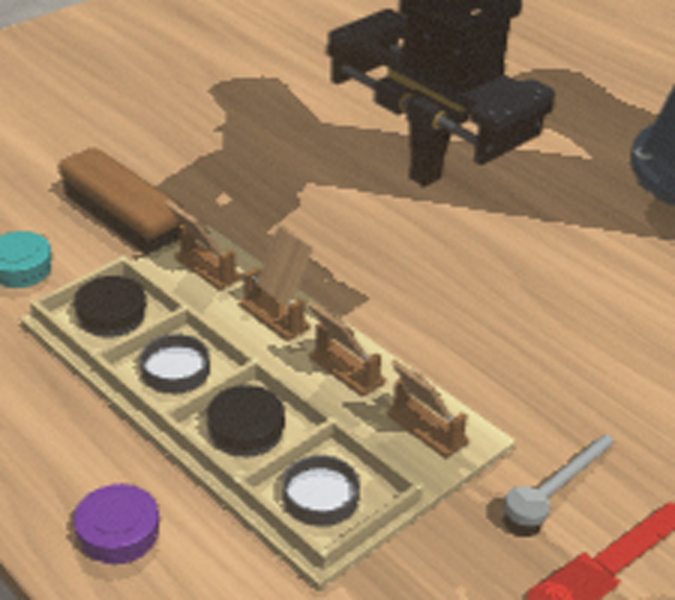

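Emit:
{"method": "send_rows", "body": {
  "moves": [0,0,0,3.2,2.2,0,-1,0,0,0,3.2,2.2,0,-1,0,0,0,3.2,2.2,0,-1,0,0,0,3.2,2.2,0,-1,0,0,0,3.2,2.0,0,-1,0,0,0,0,0,0,-1,0,0,0,0,0,-3.5,-1,0,0,0,0,0,-4,-1,0,0,0,0,0,-2.5,-1,0,0,0,0,0,0,-1,0,0,0,0,0,0,-1]
}}

```text
time_s: 6.1
position: [0.6556, 0.1024, 0.0817]
tcp_rot: [[0.999, 0.033, -0.003], [0.033, -0.999, -0.0], [-0.003, 0.0, -1.0]]
force: [0.7, 0.8, 0.8]
opening: 0.005
```

```bash
python3 snap.py s5
```

```text
(no output)
```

View pics/s5.png

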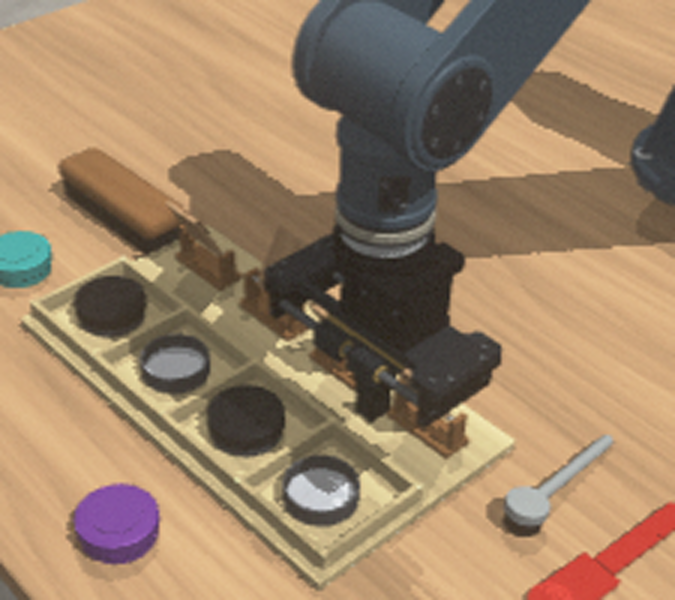

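Emit:
{"method": "send_rows", "body": {
  "moves": [0,0,0,-1.8,-0.1,0,-1,0,0,0,-1.5,-0.1,0,-1,0,0,0,-1.5,-0.1,0,-1,0,0,0,-1.5,0,0,-1,0,0,0,-1.4,0,0,-1,0,0,0,0,0,0,-1,0,0,0,2,0,0,-1,0,0,0,3.5,0,0,-1,0,0,0,2,0,0,-1,0,0,0,0,0,0,-1,0,0,0,0,0,5,-1,0,0,0,0,0,5,-1,0,0,0,0,0,5,-1,0,0,0,-4,0,2,-1,0,0,0,-4,0,0,-1,0,0,0,-4,0,0,-1,0,0,0,-4,0,0,-1,0,0,0,0,0,0,-1]
}}

```text
time_s: 7.95
position: [0.4867, 0.1009, 0.2524]
tcp_rot: [[0.999, 0.035, -0.008], [0.035, -0.999, 0.0], [-0.008, -0.0, -1.0]]
force: [0.6, 0.3, 0.2]
opening: 0.006
```

```bash
python3 snap.py s6 t
```

```text
(no output)
```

View pics/s6.png

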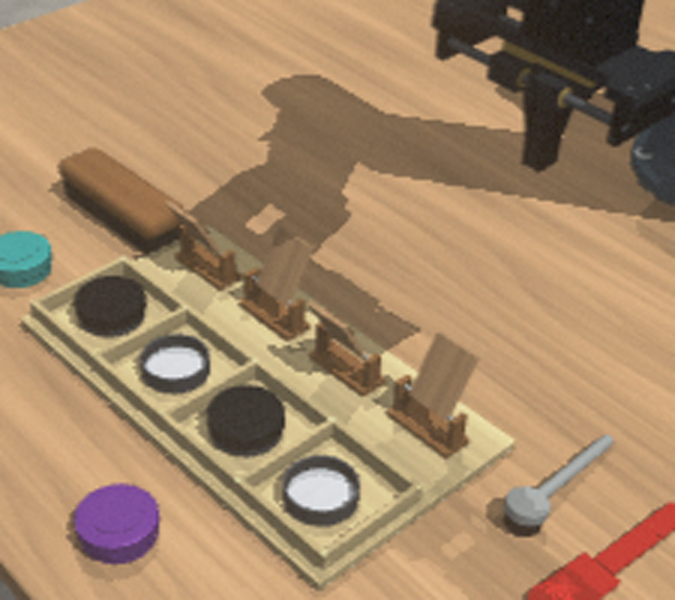

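View pics/s6t.png

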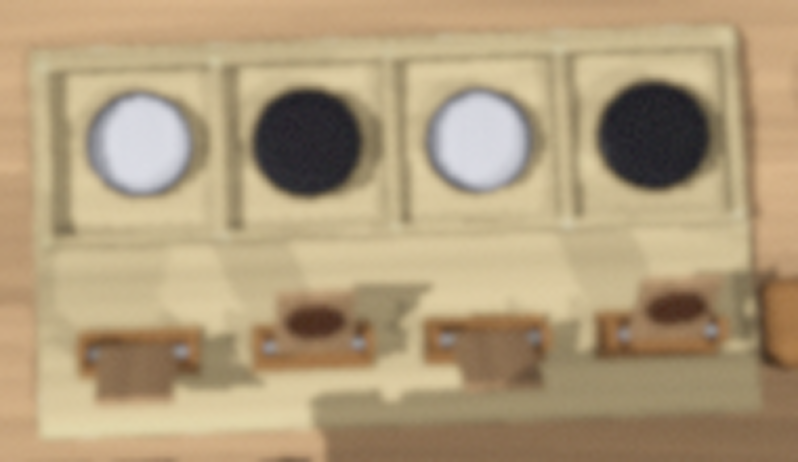

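The top view shows discs up at the two black tins (crop pixels 315,320 and 678,306). The bare faces are up at the two empty tins (135,372 and 500,355), and nothing else has moved.

```bash
python3 -c "
from rig import *
s=read_state();print(s['time_s'],s['qvel'],s['force']);print(hand_in())"
```

```text
8.05 [-0.29946108  1.92177014 -3.90506376  0.01734347 -0.55164361  0.05006427] [ 0.54210288 -0.08764295  0.65492456]
the job is handed in; nothing more can be done
None
```

I handed the job in at about 8 s with all four tags set as asked, and no verdict was reported. I used shut fingertips to push the tags in front of the two full, closed tins towards their bins. The leftmost tag, in front of an empty tin, I pushed away from its bin. The other empty tin's tag was already leaning away, so I left it.

- **Tags:** the last top and scene pictures show the disc face at both full tins and the bare face at both empty ones.
- **Other items:** in the last pictures the tins, tray, brush and dauber look unmoved. The last crops showed little or nothing of the shoe horn, but the arm never went near it.
- **Force and clearance:** the wrist force read about 1 N or less at the end of every move. The gripper was clear of everything at hand-in, with the arm still settling slightly (under 4°/s).

No checks failed. In the first measurement the light spots I took for the post tops came out about 52 mm apart instead of 66 mm. I took them to be hinge pins; their midpoints matched the given 105 mm spacing to within 1 mm.

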